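Turn and set the caster pads on the cart rail

ROBOT

A 6-joint arm with a two-finger parallel gripper is mounted at the origin on the work surface. World frame = base frame: x ahead of the robot, y to its left, z up, the work surface at z = 0. Lengths are in m, angles in degrees, forces in N, time in s.
With the tool pointing down it reaches from about 0.4 to 0.825 m from the base axis. Payload 7 kg.
Tool frame: the origin (TCP) lies midway between the tips of the shut fingers; the grasp point (between the pads) lies r.pinch_z behind it (r.pinch_z is the distance from the TCP to the grasp point, in m); z points along the fingers, y is the line along which they close (so a half turn about z gives the same grasp; the last joint's range is limited). The gripper opens to 88 mm and grips with 3 to 60 N. Pads are 19 mm wide; open, the fingers measure 130 mm over their backs; the gripper's body (78 mm by 193 mm) begins 47 mm behind the grasp point.
Start: joints at [-52.191, 20.546, 0.682, 0, -70.136, -16.507], TCP at [0.245, -0.629, 0.227] pointing down, gripper open.
Joint ranges: [-176.03, 176.03], [-82.01, 121.73], [-58.28, 71.71], [-173.87, 95.51], [-174.79, -0.11], [-173.66, 173.66]. Speed limits (degrees/s): [136.94, 136.94, 172.46, 180, 180, 180].

INTERFACE

Orientations are given as [roll, pitch, yaw] about the fixed x, y, z axes, in that order (R = Rz(yaw) Ry(pitch) Rx(roll)).
In Python, from plant import r, optics, job gives the robot as it stands.
- The arm moves only by the shell command python3 -m crank 'ROWS' [FORCE]. ROWS is JSON, a list of rows, each an object with "xyz": the shift along the tool's x, y, z in units of 30 mm (1.0 is 30 mm), a list of three; "delta_rot": the turn, a rotation vector about the tool's x, y, z in degrees, a list of three; "claw": the closure, from 0 (fully open) to 1 (shut). A call has 1 to 20 rows; each row is the pose to reach, as a shift and turn from the pose commanded when the call began, along the tool's axes at that moment; what a row does not reach only later rows make up. A row lasts 1/8 s, in which the tool goes at most 62.5 mm and 10.7 degrees, less where a joint would pass 70% of its speed; a pose out of reach is approached as far as the arm can. A call with a gripper value outside its range is refused whole. The fingers move at their own pace and stop on an object; FORCE is the grip in N (left out, the last holds). Time passes only in rows, so rows that repeat a pose let the fingers close. It gives the time, the measured TCP pose, the force, the opening and the grip force at its end, in the units of the state.
- r.get_state(): the state, without advancing time (a new reading comes with each control period).
- optics.capture(name): name is "side" or "top"; returns a dict with "img" (384x512x3 uint8, blue, green, red), "fovy" (degrees; the focal length in pixels is half the picture's height over the tangent of half this angle, whatever the lens; pixels are square), "cx", "cy" (the principal point, pixels), "eye" and "rotation" of the camera in the world. Camera axes: x right, y up, looking along -z (the intrinsics and any distortion apply to the point x, -y, -z); pixel columns grow to the right and rows downward; lengths in m; the calibration is good to about 2 mm. A picture is of the moment at which its call begins. There is no depth.
- job.close_job(): hands the job in; it is judged then, once.
The state is a dict: "time_s": time; "joints": joint angles; "qd": joint speeds; "joint_torque": joint torques, N m; "tcp_pos": TCP position; "eef_rot": TCP orientation; "contact_force": force on the tool from outside, world axes, zero at the start; "moment": the same for the moment, N m; "gripper_width": finger opening in m; "gripper_force": force on a finger pad.
Only numpy, scipy, OpenCV 4.12 (cv2) and the standard library are available. Lean on these libraries where they do the work, as an engineer would, in place of code of your own. Each camera call takes 0.05 s, during which the arm holds its last target. There are 200 camera calls.

TASK

Two hardwood caster pads lie on the bench, and each has a raised rectangular tenon on one face. Set one pad in each of the two mortises of the upturned cart rail, tenon down and fully home so that the block lies flush on the rail; a pad that lies tenon up must first be turned over. Leave the pads released and at rest, and do not disturb the box of screws, the loose caster or the bit case.

Things in the scene. Friction and masses are not known exactly. Their poses are not given: they have to be found in the camera images.
- pad_a_mid (a point): pale hardwood caster pad, loose, 0.1 to 0.17 kg: block 90 (x) x 62 (y) x 28 mm thick with a tenon 50 (x) x 34 (y) standing 10 mm proud of the middle of one large face, the other face plain. Point: centre of the block (tenon not counted), 14 mm from each large face; z points straight out of the tenon face. Starts on its plain face, tenon up, point 14 above the bench (z = 0).
- pad_b_mid (a point): pale hardwood caster pad, loose, 0.1 to 0.17 kg: block 90 (x) x 62 (y) x 28 mm thick with a tenon 50 (x) x 34 (y) standing 10 mm proud of the middle of one large face, the other face plain. Point: centre of the block (tenon not counted), 14 mm from each large face; z points straight out of the tenon face. Starts tenon down, the tenon holding its block 10 clear of the bench (z = 0), point 24 above it.
- rail_hole0 (a point): centre of a mortise's mouth, level with the rail's top: 55 (x) x 39 (y) mm, 14 mm deep: 2.5 mm play each side of a tenon. Rail: fixed pale board, 320 long (x) x 89 wide (y) x 38 mm high, its top 38 above the bench. x points to the other mortise, 150 away. A seated pad lies with its long side along the rail, either way round, its centre 14 above this point. 85 to the rail's near end.
- rail_hole1 (a point): centre of the mouth of the other mortise, same size and axes, 150 mm further along x, 85 mm from the far end. A fixed cross member of the same board (89 along x, 300 along y, 38 mm high) butts against that far end and runs off towards -y.
- screw_box: green card box of screws, 90 x 60 x 110 mm tall; bystander, to be left alone; origin at the centre of its underside
- caster: loose swivel caster lying plate down, plate 85 x 62 mm, 96 mm tall; bystander, to be left alone; origin at the centre of its underside
- bit_case: flat yellow case of driver bits, 120 x 60 x 22 mm; bystander, to be left alone; origin at the centre of its underside
There are look-alikes about, which are no part of the job. Leave any pink or turquoise look-alike of the part that bears pad_a_mid alone.

How it is judged (in metres and radians):
At the end, for the whole second after the job is handed in: one pad in each mortise, whichever way round, tenon down: block centre within 6 mm of the mortise's centre seen from above, 11 to 15.8 mm above the rail's top (flush is 14), tenon axis within 0.07 rad of straight down; both pads at rest ((((horizontal distance between pad_a_mid and rail_hole0 below 0.006 m and z of pad_a_mid in the frame of rail_hole0 between 0.011 and 0.0158 m and angle between pad_a_mid's own z axis and vertical above 3.07 rad) and (horizontal distance between pad_b_mid and rail_hole1 below 0.006 m and z of pad_b_mid in the frame of rail_hole1 between 0.011 and 0.0158 m and angle between pad_b_mid's own z axis and vertical above 3.07 rad)) or ((horizontal distance between pad_a_mid and rail_hole1 below 0.006 m and z of pad_a_mid in the frame of rail_hole1 between 0.011 and 0.0158 m and angle between pad_a_mid's own z axis and vertical above 3.07 rad) and (horizontal distance between pad_b_mid and rail_hole0 below 0.006 m and z of pad_b_mid in the frame of rail_hole0 between 0.011 and 0.0158 m and angle between pad_b_mid's own z axis and vertical above 3.07 rad))) and linear speed of each of pad_a, pad_b below 0.02 m/s); the robot touches nothing.
It fails at once if a bystander was moved more than 30 mm (distance of any of screw_box, caster, bit_case from where it was at the start of the episode above 0.03 m).
It also fails if it takes over 72 s, if anything falls off the work surface, if the arm or the gripper's body presses on something with over 40 N, if the wrist force passes 120 N, or if a joint passes its speed limit or range.

## Working session

There is one attempt and no reset: what is moved stays moved. The work goes in short steps, Python scripts to look and compute and a shell command to move; the robot and the scene stay as the last step left them, time stands still between calls to the robot, and variables do not carry over. Pictures are saved under pics/ and viewed, at most 10 in all, crops included, and the job is handed in when it is done.

```bash
ls; mkdir -p pics; python3 - <<'E'
from plant import r,optics,job
import cv2,numpy as np
for n in("top","side"):
    c=optics.capture(n);cv2.imwrite(f"pics/{n}0.png",c["img"])
    print({k:v for k,v in c.items() if k!="img"})
print(r.pinch_z,r.get_state())
E
```

```text
pics
{'fovy': 47.66784113055067, 'cx': 256.75626214295863, 'cy': 194.33703485190122, 'eye': array([0.34246397, 0.02060178, 1.13242243]), 'rotation': array([ 10.99146636,  -0.54091633, -90.2069457 ])}
{'fovy': 49.76783046186012, 'cx': 258.3276635438994, 'cy': 189.5028997706739, 'eye': array([0.37509936, 0.81209375, 0.54720817]), 'rotation': array([  59.28018042,    0.18075809, -165.35142788])}
0.0188 {'time_s': 0.1, 'joints': array([-5.21910770e+01,  2.05869579e+01,  6.37750805e-01, -1.86004941e-02,
       -7.01349378e+01, -1.65060797e+01]), 'qd': array([ 0.06804562, -0.13532086,  0.20786462,  0.02343275,  0.09841769,
       -0.08267318]), 'joint_torque': array([-2.10372171e-03, -5.84161985e+01,  2.93754065e+01,  7.01533735e+00,
        1.03006806e-02, -6.61772742e-05]), 'tcp_pos': array([ 0.24503206, -0.62847564,  0.2257082 ]), 'eef_rot': array([ 1.79914354e+02, -7.14343090e-03, -1.58703485e+02]), 'contact_force': array([ 0.16119449, -0.58996176, -0.28584495]), 'moment': array([ 0.01846247, -0.05090197, -0.00993549]), 'gripper_force': 0.0, 'gripper_width': 0.08742954755082906}
```

View pics/top0.png

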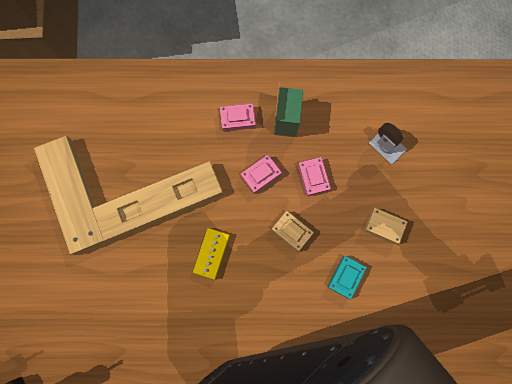

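View pics/side0.png

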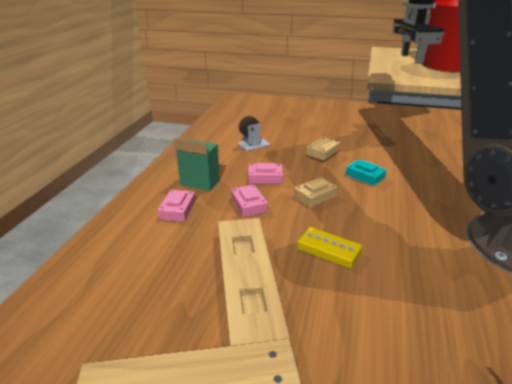

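The top view shows the rail on the left, with mortises at (185,188) for hole0 and (130,210) for hole1. Pad A is tenon up at (293,231), pad B is tenon down at (388,225), and the bit case is at (212,254). The box and the caster are at the top and right. The side view agrees.

```bash
cat > h.py <<'E'
import numpy as np,cv2
from scipy.spatial.transform import Rotation as R
from plant import r,optics,job
def ray(c,p,z):
    f=192/np.tan(np.radians(c["fovy"]/2)); p=np.atleast_2d(p).astype(float)
    d=np.c_[(p[:,0]-c["cx"])/f,-(p[:,1]-c["cy"])/f,-np.ones(len(p))]
    d=R.from_euler("xyz",c["rotation"],degrees=True).apply(d); e=c["eye"]
    return (e+d*((z-e[2])/d[:,2])[:,None])[:,:2]
def pale(c):
    h=cv2.cvtColor(c["img"],cv2.COLOR_BGR2HSV)
    m=((h[...,0]>10)&(h[...,0]<24)&(h[...,1]<150)&(h[...,2]>120)).astype(np.uint8)
    return m
E
python3 - <<'E'
from h import *
print([a for a in dir(r) if a[0]!='_'])
c=optics.capture("top");h=cv2.cvtColor(c["img"],cv2.COLOR_BGR2HSV)
for p in[(293,231),(275,225),(388,225),(200,180),(60,160),(185,185),(340,220),(250,260),(405,230)]:print(p,h[p[1],p[0]])
m=pale(c)
n,l,s,ce=cv2.connectedComponentsWithStats(m)
for i in range(1,n):
    if s[i,4]>100:
        q=cv2.minAreaRect(np.argwhere(l==i)[:,::-1].astype(np.float32));print(s[i],ce[i],q)
for n_ in("top","side"):
    c2=optics.capture(n_);im=c2["img"]
    a=im[140:260,110:430] if n_=="top" else im[130:350,200:400]
    cv2.imwrite(f"pics/{n_}1.png",cv2.resize(a,None,fx=2.5,fy=2.5,interpolation=cv2.INTER_CUBIC))
cv2.imwrite("pics/m.png",m*255)
E
```

```text
['Unreachable', 'get_state', 'pinch_z']
(293, 231) [ 18 126 197]
(275, 225) [ 17 126 224]
(388, 225) [ 18 126 182]
(200, 180) [ 18 125 196]
(60, 160) [ 18 124 222]
(185, 185) [ 18 128 209]
(340, 220) [ 14 164 137]
(250, 260) [ 14 165 148]
(405, 230) [ 13 165  71]
[  0  27  43  12 388] [21.60051546 33.02061856] ((21.006603240966797, 32.651885986328125), (9.990561485290527, 42.438167572021484), 87.51044464111328)
[233  36  38  21 227] [251.84581498  49.2246696 ] ((251.5532989501953, 46.253807067871094), (37.61844253540039, 19.664186477661133), 4.085616588592529)
[412  40  24  17 109] [423.95412844  48.40366972] ((423.81756591796875, 47.8445930480957), (19.762100219726562, 15.925925254821777), 54.462318420410156)
[194  43  48  16 223] [214.52914798  51.71748879] ((217.5, 50.5), (47.0, 15.0), -0.0)
[317  46  40  12 104] [334.50961538  52.67307692] ((336.5517578125, 51.345367431640625), (39.23085021972656, 10.088825225830078), 1.7899105548858643)
[300  53 194   7 259] [387.62548263  58.30501931] ((396.5, 56.0), (193.0, 6.0), 0.0)
[  34  136  188  118 8295] [113.75708258 197.26702833] ((125.06897735595703, 171.1724090576172), (112.5313720703125, 164.8974609375), 68.19859313964844)
[364 208  44  36 877] [385.54047891 225.07411631] ((385.6400146484375, 224.97998046875), (38.268653869628906, 24.834787368774414), 20.924501419067383)
[271 211  43  40 810] [291.55802469 230.29259259] ((291.8094177246094, 230.6576690673828), (35.555721282958984, 25.223703384399414), 39.09385681152344)
```

View pics/top1.png

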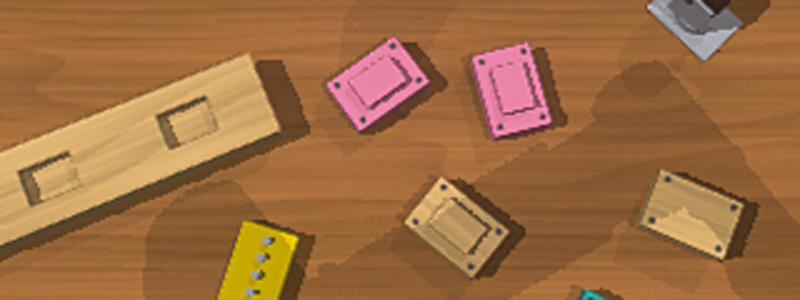

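The enlarged top view shows pad A's block corners at crop (444,178), (509,232), (472,278) and (405,222). Pad B's are (661,170), (747,205), (726,260) and (639,220). The mortise mouths are centred near crop (187,122) and (50,179).

View pics/side1.png

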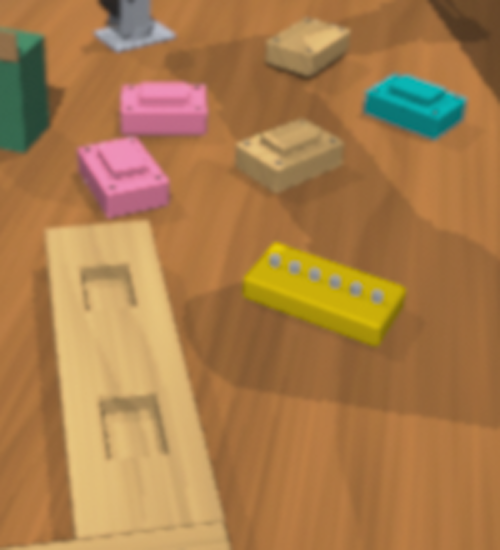

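```bash
python3 - <<'E'
from h import *
c=optics.capture("top")
U=lambda l:np.array(l)/2.5+[110,140]-0.3
def rep(n,l,z):
    w=ray(c,U(l),z); e=w-np.roll(w,-1,0); print(n,w.mean(0).round(4),np.linalg.norm(e,axis=1).round(4),np.degrees(np.arctan2(e[:,1],e[:,0])).round(1))
rep("A",[(444,178),(509,232),(472,278),(405,222)],.028)
rep("B",[(661,170),(747,205),(726,260),(639,220)],.038)
rep("h0",[(157,118),(207,97),(218,128),(168,148)],.038)
rep("h1",[(18,175),(69,153),(81,184),(32,205)],.038)
w=ray(c,U([(250,54),(281,130)]),.038);print(w)
print("case",ray(c,[(212,254)],.022),"teal",ray(c,[(348,277)],.028),"box",ray(c,[(290,98)],.11),"cast",ray(c,[(388,145)],.03), "pink",ray(c,[(261,174),(314,176)],.028))
E
```

```text
A [ 0.4626 -0.0818] [0.0859 0.0605 0.0881 0.0608] [  49.5  -39.8 -130.3  138.1]
B [ 0.4748 -0.3207] [0.093  0.0611 0.0949 0.0571] [  67.1  -24.3 -115.4  153.8]
h0 [0.5699 0.1944] [0.0554 0.0348 0.0547 0.0337] [ 113.5   20.3  -67.7 -158.6]
h1 [0.5115 0.3322] [0.0554 0.0348 0.0529 0.0346] [ 114.1   23.2  -66.2 -152.7]
[[0.64275007 0.13158159]
 [0.56205178 0.09841933]]
case [[0.40437612 0.12325541]] teal [[ 0.34590494 -0.21808111]] box [[ 0.78682232 -0.07397672]] cast [[ 0.68912689 -0.33888929]] pink [[ 0.61104882 -0.00188341]
 [ 0.60549326 -0.14038474]]
```

The side view confirms pad A is tenon up, pad B is tenon down, and both mortises are clear. I'll place pad B first.

```bash
cat >> h.py <<'E'
def down(az): # tool pointing down, tool y (closing line) at azimuth az
    y=np.array([np.cos(np.radians(az)),np.sin(np.radians(az)),0]);z=np.array([0,0,-1.])
    return np.c_[np.cross(y,z),y,z]
def go(pos,Rt,s=None):
    s=s or r.get_state(); R0=R.from_euler("xyz",s["eef_rot"],degrees=True)
    print("xyz",(R0.inv().apply(np.array(pos)-s["tcp_pos"])/.03).round(3),"rot",(R0.inv()*R.from_matrix(Rt)).as_rotvec(degrees=True).round(2))
E
python3 - <<'E'
from h import *
go([.4748,-.3207,.12],down(156.3))
E
```

```text
xyz [-10.862   6.783   3.544] rot [ 3.0e-02  1.0e-02 -4.5e+01]
```

```bash
python3 -m crank '[{"xyz":[-10.86,6.78,3.5],"delta_rot":[0,0,-45],"claw":0},{"xyz":[-10.86,6.78,3.5],"delta_rot":[0,0,-45],"claw":0},{"xyz":[-10.86,6.78,3.5],"delta_rot":[0,0,-45],"claw":0},{"xyz":[-10.86,6.78,3.5],"delta_rot":[0,0,-45],"claw":0},{"xyz":[-10.86,6.78,3.5],"delta_rot":[0,0,-45],"claw":0},{"xyz":[-10.86,6.78,3.5],"delta_rot":[0,0,-45],"claw":0},{"xyz":[-10.86,6.78,3.5],"delta_rot":[0,0,-45],"claw":0},{"xyz":[-10.86,6.78,3.5],"delta_rot":[0,0,-45],"claw":0},{"xyz":[-10.86,6.78,3.5],"delta_rot":[0,0,-45],"claw":0},{"xyz":[-10.86,6.78,3.5],"delta_rot":[0,0,-45],"claw":0}]' 30; python3 - <<'E'
from h import *
print(r.get_state())
go([.4748,-.3207,.009],down(156.3))
E
```

```text
time_s: 1.55
tcp_pos: [0.4744, -0.3218, 0.1219]
eef_rot: [-180.0, 0.0, -113.8]
contact_force: [0.1, -0.4, 0.4]
gripper_width: 0.0873
gripper_force: 0.0
{'time_s': 1.55, 'joints': array([-1.46013364e+01,  1.62122901e+01, -2.04099151e+01,  4.17386433e-03,
       -5.33511440e+01, -9.17124405e+00]), 'qd': array([-0.15771966,  0.02515936, -0.11263763, -0.06156107,  0.03570579,
       -0.14265512]), 'joint_torque': array([ 3.81759061e-01, -4.78763294e+01,  2.50349289e+01,  5.96482828e+00,
        2.70858163e-02,  6.87265245e-03]), 'tcp_pos': array([ 0.47442378, -0.32181404,  0.12189285]), 'eef_rot': array([-1.79973156e+02,  9.40687813e-04, -1.13770090e+02]), 'contact_force': array([ 0.06644791, -0.42849923,  0.39858852]), 'moment': array([ 0.03593019,  0.08810584, -0.00853596]), 'gripper_force': 0.0, 'gripper_width': 0.08732368123127074}
xyz [-0.039  0.005  3.763] rot [-0.03  0.   -0.07]
```

```bash
python3 -m crank '[{"xyz":[-0.03,0,1.8],"delta_rot":[0,0,0],"claw":0},{"xyz":[-0.03,0,3],"delta_rot":[0,0,0],"claw":0},{"xyz":[-0.03,0,3.5],"delta_rot":[0,0,0],"claw":0},{"xyz":[-0.03,0,3.76],"delta_rot":[0,0,0],"claw":0},{"xyz":[-0.03,0,3.76],"delta_rot":[0,0,0],"claw":0},{"xyz":[-0.03,0,3.76],"delta_rot":[0,0,0],"claw":1},{"xyz":[-0.03,0,3.76],"delta_rot":[0,0,0],"claw":1},{"xyz":[-0.03,0,3.76],"delta_rot":[0,0,0],"claw":1},{"xyz":[-0.03,0,3.76],"delta_rot":[0,0,0],"claw":1},{"xyz":[-0.03,0,3.76],"delta_rot":[0,0,0],"claw":1},{"xyz":[-0.03,0,3.76],"delta_rot":[0,0,0],"claw":1}]' 30; python3 - <<'E'
from h import *
s=r.get_state();print(s["joints"],s["tcp_pos"])
E
```

```text
time_s: 2.92
tcp_pos: [0.4755, -0.3202, 0.0093]
eef_rot: [-180.0, -0.0, -113.7]
contact_force: [-1.4, 1.0, 5.3]
gripper_width: 0.0615
gripper_force: 30.0
[-1.44072528e+01  2.43015371e+01 -2.66013130e+01  1.01574309e-02
 -3.90636317e+01 -9.28441199e+00] [ 0.4754718  -0.32021581  0.00928442]
```

The fingertips would touch the rail before the block seats, so I'll regrip 7 mm higher, then lift and look.

```bash
python3 -m crank '[{"xyz":[0,0,0],"delta_rot":[0,0,0],"claw":0.6},{"xyz":[0,0,0],"delta_rot":[0,0,0],"claw":0},{"xyz":[0,0,-0.23],"delta_rot":[0,0,0],"claw":0},{"xyz":[0,0,-0.23],"delta_rot":[0,0,0],"claw":0},{"xyz":[0,0,-0.23],"delta_rot":[0,0,0],"claw":1},{"xyz":[0,0,-0.23],"delta_rot":[0,0,0],"claw":1},{"xyz":[0,0,-0.23],"delta_rot":[0,0,0],"claw":1},{"xyz":[0,0,-0.23],"delta_rot":[0,0,0],"claw":1},{"xyz":[0,0,-0.23],"delta_rot":[0,0,0],"claw":1},{"xyz":[0,0,-2.5],"delta_rot":[0,0,0],"claw":1},{"xyz":[0,0,-5],"delta_rot":[0,0,0],"claw":1},{"xyz":[0,0,-5],"delta_rot":[0,0,0],"claw":1},{"xyz":[0,0,-5],"delta_rot":[0,0,0],"claw":1}]' 30; python3 - <<'E'
from h import *
s=r.get_state();print(s["joints"],s["tcp_pos"])
c=optics.capture("top");cv2.imwrite("pics/t2.png",c["img"])
go([.5112,.332,.16],down(202.8))
E
```

```text
time_s: 4.55
tcp_pos: [0.4759, -0.3203, 0.1604]
eef_rot: [-179.8, 0.0, -113.7]
contact_force: [-0.1, -0.1, -2.2]
gripper_width: 0.0617
gripper_force: 30.0
[-1.44144923e+01  1.39762177e+01 -1.78014512e+01 -5.20465280e-03
 -5.80245548e+01 -9.28142539e+00] [ 0.47593956 -0.32033283  0.16039359]
xyz [-20.382   7.635  -0.037] rot [-4.000e-02  2.000e-02 -4.651e+01]
```

```bash
python3 -m crank '[{"xyz":[-20.38,7.64,0],"delta_rot":[0,0,-46.5],"claw":1},{"xyz":[-20.38,7.64,0],"delta_rot":[0,0,-46.5],"claw":1},{"xyz":[-20.38,7.64,0],"delta_rot":[0,0,-46.5],"claw":1},{"xyz":[-20.38,7.64,0],"delta_rot":[0,0,-46.5],"claw":1},{"xyz":[-20.38,7.64,0],"delta_rot":[0,0,-46.5],"claw":1},{"xyz":[-20.38,7.64,0],"delta_rot":[0,0,-46.5],"claw":1},{"xyz":[-20.38,7.64,0],"delta_rot":[0,0,-46.5],"claw":1},{"xyz":[-20.38,7.64,0],"delta_rot":[0,0,-46.5],"claw":1},{"xyz":[-20.38,7.64,0],"delta_rot":[0,0,-46.5],"claw":1},{"xyz":[-20.38,7.64,0],"delta_rot":[0,0,-46.5],"claw":1},{"xyz":[-20.38,7.64,0],"delta_rot":[0,0,-46.5],"claw":1},{"xyz":[-20.38,7.64,0],"delta_rot":[0,0,-46.5],"claw":1},{"xyz":[-20.38,7.64,0],"delta_rot":[0,0,-46.5],"claw":1},{"xyz":[-20.38,7.64,0],"delta_rot":[0,0,-46.5],"claw":1}]'; python3 - <<'E'
from h import *
s=r.get_state();print(s["joints"],s["tcp_pos"])
c=optics.capture("side");cv2.imwrite("pics/s2.png",c["img"])
go([.5112,.332,.065],down(202.8))
E
```

```text
time_s: 6.35
tcp_pos: [0.511, 0.3304, 0.1585]
eef_rot: [180.0, -0.0, -67.3]
contact_force: [-0.8, -0.7, -0.6]
gripper_width: 0.0617
gripper_force: 30.0
[ 5.12596220e+01  1.73219327e+01 -1.33621120e+01 -4.84046364e-03
 -5.93614523e+01 -2.85217402e+01] [0.5109792  0.3304385  0.15848408]
xyz [-0.043 -0.022  3.125] rot [ 0.01 -0.   -0.07]
```

```bash
python3 -m crank '[{"xyz":[-0.04,-0.02,1.5],"delta_rot":[0,0,0],"claw":1},{"xyz":[-0.04,-0.02,3.1],"delta_rot":[0,0,0],"claw":1},{"xyz":[-0.04,-0.02,3.1],"delta_rot":[0,0,0],"claw":1},{"xyz":[-0.04,-0.02,3.1],"delta_rot":[0,0,0],"claw":1}]'; python3 - <<'E'
from h import *
s=r.get_state();print(s["joints"],s["tcp_pos"])
c=optics.capture("side");cv2.imwrite("pics/s3.png",cv2.resize(c["img"][190:370,190:410],None,fx=3,fy=3,interpolation=cv2.INTER_CUBIC))
U=lambda l:np.array(l)/2.5+[200,130]-.3
for l in([(80,267),(128,264),(137,306),(86,310)],[(98,397),(158,396),(168,458),(107,460)],[(46,229),(149,222)]):
    w=ray(c,U(l),.038);print(w.mean(0).round(4),np.linalg.norm(w-np.roll(w,-1,0),axis=1).round(4))
E
```

```text
time_s: 6.9
tcp_pos: [0.5122, 0.3334, 0.0676]
eef_rot: [-179.9, 0.0, -67.2]
contact_force: [-0.6, 0.1, -0.2]
gripper_width: 0.0615
gripper_force: 30.0
[ 51.37989545  22.77965682 -18.85294111   0.05507628 -48.26625429
 -28.61098344] [0.51221596 0.33344988 0.06757972]
[0.5697 0.195 ] [0.039  0.0538 0.0392 0.0546]
[0.5112 0.3343] [0.0412 0.0559 0.0391 0.0569]
[0.6017 0.1172] [0.0885 0.0885]
```

View pics/s3.png

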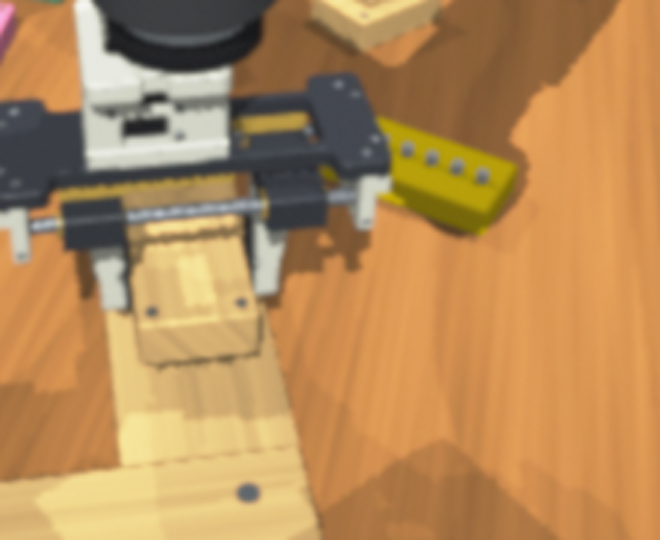

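```bash
python3 - <<'E'
from h import *
c=optics.capture("side");s=r.get_state()
w=ray(c,np.array([(147,365),(260,352)])/3+[190,190]-.3,s["tcp_pos"][2]-.0062);print(w,np.linalg.norm(w[0]-w[1]),s["tcp_pos"])
a=np.radians(112.7);u=np.array([np.cos(a),np.sin(a)]);v=np.array([-u[1],u[0]])
cen=w.mean(0)-.045*u;t=s["tcp_pos"][:2]
print("cen",cen,"minus tcp along,across",(cen-t)@u,(cen-t)@v,"hole-tcp",(np.array([.5113,.333])-t)@u,(np.array([.5113,.333])-t)@v)
# top edge
w=ray(c,np.array([(135,317),(250,307)])/3+[190,190]-.3,s["tcp_pos"][2]+.0218);cen=w.mean(0)-.045*u;print("from top edge",(cen-t)@u,(cen-t)@v)
E
```

```text
[[0.51966291 0.38418829]
 [0.46561243 0.361135  ]] 0.05876145281360783 [0.51240202 0.33407223 0.06823472]
cen [0.51000344 0.33114743] minus tcp along,across -0.001772615895851224 0.0033414786643765804 hole-tcp -0.0005638988437691341 0.0014304387509490452
from top edge -0.007251058733134638 -0.0014333793688608052
```

```bash
python3 -m crank '[{"xyz":[-0.02,0.04,0.2],"delta_rot":[0,0,0],"claw":1},{"xyz":[-0.02,0.04,0.4],"delta_rot":[0,0,0],"claw":1},{"xyz":[-0.02,0.04,0.5],"delta_rot":[0,0,0],"claw":1},{"xyz":[-0.02,0.04,0.6],"delta_rot":[0,0,0],"claw":1},{"xyz":[-0.02,0.04,0.65],"delta_rot":[0,0,0],"claw":1},{"xyz":[-0.02,0.04,0.65],"delta_rot":[0,0,0],"claw":1}]'
```

```text
time_s: 7.75
tcp_pos: [0.5098, 0.3332, 0.0461]
eef_rot: [180.0, -0.0, -67.2]
contact_force: [0.0, -0.1, -1.6]
gripper_width: 0.0614
gripper_force: 30.0
```

```bash
python3 -m crank '[{"xyz":[0,-0.03,0.05],"delta_rot":[0,0,0],"claw":1},{"xyz":[0,-0.03,0.07],"delta_rot":[0,0,0],"claw":1},{"xyz":[0,-0.03,0.07],"delta_rot":[0,0,0],"claw":1},{"xyz":[0,-0.03,0.05],"delta_rot":[0,0,0],"claw":0},{"xyz":[0,-0.03,0.05],"delta_rot":[0,0,0],"claw":0},{"xyz":[0,-0.03,0.05],"delta_rot":[0,0,0],"claw":0},{"xyz":[0,-0.03,-1],"delta_rot":[0,0,0],"claw":0},{"xyz":[0,-0.03,-3],"delta_rot":[0,0,0],"claw":0},{"xyz":[0,-0.03,-3],"delta_rot":[0,0,0],"claw":0},{"xyz":[0,-0.03,-3],"delta_rot":[0,0,0],"claw":0}]'
python3 - <<'E'
from h import *
from scipy.optimize import least_squares
J=np.array([[20.587,.638,.245032,-.628476,.225708],[16.2123,-20.4099,.474424,-.321814,.121893],[24.3015,-26.6013,.475472,-.320216,.009284],[13.9762,-17.8015,.47594,-.320333,.160394],[17.3219,-13.3621,.510979,.3304385,.158484],[22.7797,-18.8529,.512216,.33345,.06758]])
def f(p):
    L1,L2,d,r0,b=p;j=np.radians(J[:,0]);ph=j-np.radians(J[:,1]);rho=np.sqrt((J[:,2:4]**2).sum(1)-.1918**2)
    return np.r_[L1*np.sin(j)+L2*np.cos(ph+b)+r0-rho,L1*np.cos(j)-L2*np.sin(ph+b)+d-J[:,4]]
q=least_squares(f,[.567,.475,-.14,0,0]);print(q.x,np.abs(q.fun).max())
q=least_squares(lambda p:f([*p,0,0]),[.567,.475,-.14]);print(q.x,np.abs(q.fun).max())
q=least_squares(lambda p:f([*p,0]),[.567,.475,-.14,0]);print(q.x,np.abs(q.fun).max())
E
```

```text
time_s: 9.0
tcp_pos: [0.5105, 0.3336, 0.1365]
eef_rot: [-180.0, 0.0, -67.2]
contact_force: [-0.3, -0.2, -0.4]
gripper_width: 0.0875
gripper_force: 0.0
[ 0.59582123  0.46216465 -0.17650604  0.00199185 -0.00511989] 0.0006692841488630252
[ 0.60223703  0.4636463  -0.17980085] 0.001093014313218621
[ 0.59875253  0.46236722 -0.17724485  0.00220883] 0.0008131071082688734
```

```bash
cat >> h.py <<'E'
from scipy.optimize import least_squares
L1,L2,D1,LT=.599,.463,.18,.358
E_=lambda ax,a:R.from_euler(ax,a,degrees=True)
def fk(j,s4=1):
    ph=j[1]-j[2]; R1=E_("z",j[0])
    W=R1.apply([L1*np.sin(np.radians(j[1]))+L2*np.cos(np.radians(ph)),-.1918,D1+L1*np.cos(np.radians(j[1]))-L2*np.sin(np.radians(ph))])
    Q=R1*E_("y",ph)*E_("x",s4*j[3])*E_("y",-j[4])*E_("x",-j[5])
    Rt=Q.as_matrix()@np.array([[0,0,1],[-1,0,0],[0,-1,0.]])
    return W+LT*Rt[:,2],Rt
lo=np.array([-176,-82,-58.2,-173.8,-174.7,-173.6]);hi=np.array([176,121.7,71.7,95.5,-.2,173.6])
def ik(p,Rt,j0,s4=1):
    f=lambda j:(lambda t:np.r_[(t[0]-p)*10,(t[1]-Rt).ravel()])(fk(j,s4))
    q=least_squares(f,np.clip(j0,lo+1,hi-1),bounds=(lo,hi),x_scale=10.);return q.x.round(1),np.abs(q.fun).max().round(3)
def tilt(eaz,th,yaz): # tool leans so it points th from down toward azimuth eaz; y at azimuth yaz
    e=np.array([np.cos(np.radians(eaz)),np.sin(np.radians(eaz)),0]);z=e*np.sin(np.radians(th))-np.array([0,0,np.cos(np.radians(th))])
    y=np.array([np.cos(np.radians(yaz)),np.sin(np.radians(yaz)),0]);return np.c_[np.cross(y,z),y,z]
E
python3 - <<'E'
from h import *
s=r.get_state();print(s["joints"].round(1),[np.abs(fk(s["joints"])[0]-s["tcp_pos"]).round(3)])
g=np.array([.4626,-.0818,.0225])
for y in(139.6,319.6):
  for nm,T,gp in(("pick",tilt(229.6,35,y),g),("lift",tilt(229.6,35,y),g+[0,0,.15]),("rolled",tilt(229.6,35,y+180),g+[0,0,.15]),("stand",tilt(229.6,55,y+180),g+[0,0,.025])):
    b=[ik(gp+.0188*T[:,2],T,j0,1) for j0 in([13,20,-20,0,-80,0],[13,20,-20,0,-80,120],[13,20,-20,0,-80,-120])]
    print(y,nm,min(b,key=lambda t:t[1]),[t[1] for t in b])
T=tilt(229.6,35,139.6)
c=optics.capture("top");cv2.imwrite("pics/t3.png",cv2.resize(c["img"][120:280,80:400],None,fx=2.5,fy=2.5))
go(g+.0188*T[:,2]+[0,0,.12],T);T2=tilt(229.6,35,319.6);go(g+.0188*T2[:,2]+[0,0,.12],T2)
E
```

```text
[ 51.5  18.5 -14.8  -0.  -56.6 -28.7] [array([0.001, 0.001, 0.001])]
139.6 pick (array([ 25.3,  31.4, -26.2, -15. , -65.7, -76. ]), np.float64(0.0)) [np.float64(0.0), np.float64(0.0), np.float64(0.0)]
139.6 lift (array([ 25.3,  19.7, -19.6, -13.7, -83.4, -71.3]), np.float64(0.0)) [np.float64(0.0), np.float64(0.0), np.float64(0.0)]
139.6 rolled (array([ 25.3,  19.7, -19.6, -13.7, -83.4, 108.7]), np.float64(0.0)) [np.float64(0.0), np.float64(0.0), np.float64(0.848)]
139.6 stand (array([ 28.4,  40.2, -18.5, -17.3, -84.6, 100.9]), np.float64(0.0)) [np.float64(0.0), np.float64(0.0), np.float64(0.996)]
319.6 pick (array([ 25.3,  31.4, -26.2, -15. , -65.7, 104. ]), np.float64(0.0)) [np.float64(0.0), np.float64(0.0), np.float64(0.813)]
319.6 lift (array([ 25.3,  19.7, -19.6, -13.7, -83.4, 108.7]), np.float64(0.0)) [np.float64(0.0), np.float64(0.0), np.float64(0.848)]
319.6 rolled (array([ 25.3,  19.7, -19.6, -13.7, -83.4, -71.3]), np.float64(0.0)) [np.float64(0.0), np.float64(0.0), np.float64(0.0)]
319.6 stand (array([ 28.4,  40.2, -18.5, -17.3, -84.6, -79.1]), np.float64(0.0)) [np.float64(0.0), np.float64(0.882), np.float64(0.0)]
xyz [12.301  7.141  0.293] rot [-19.24  31.31  61.14]
xyz [12.301  7.141  0.293] rot [ -35.46  -21.79 -112.58]
```

View pics/t3.png

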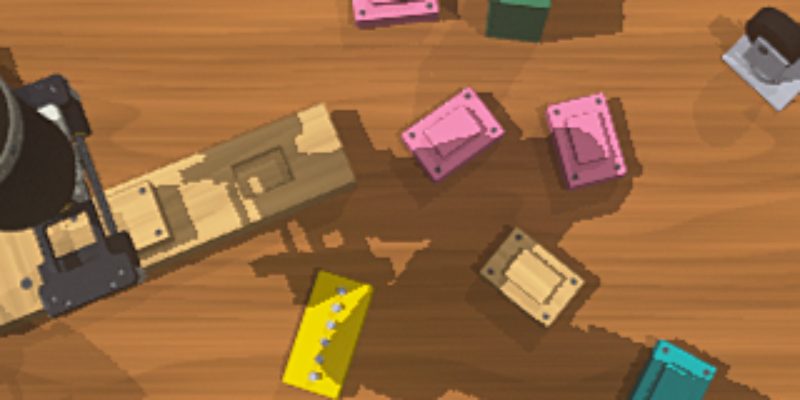

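The pad at the far mortise looks set, and pad A hasn't moved. Next is the leaning approach to pad A.

```bash
python3 -m crank '[{"xyz":[12.3,7.14,0.29],"delta_rot":[-19.24,31.31,61.14],"claw":0},{"xyz":[12.3,7.14,0.29],"delta_rot":[-19.24,31.31,61.14],"claw":0},{"xyz":[12.3,7.14,0.29],"delta_rot":[-19.24,31.31,61.14],"claw":0},{"xyz":[12.3,7.14,0.29],"delta_rot":[-19.24,31.31,61.14],"claw":0},{"xyz":[12.3,7.14,0.29],"delta_rot":[-19.24,31.31,61.14],"claw":0},{"xyz":[12.3,7.14,0.29],"delta_rot":[-19.24,31.31,61.14],"claw":0},{"xyz":[12.3,7.14,0.29],"delta_rot":[-19.24,31.31,61.14],"claw":0},{"xyz":[12.3,7.14,0.29],"delta_rot":[-19.24,31.31,61.14],"claw":0},{"xyz":[12.3,7.14,0.29],"delta_rot":[-19.24,31.31,61.14],"claw":0},{"xyz":[12.3,7.14,0.29],"delta_rot":[-19.24,31.31,61.14],"claw":0},{"xyz":[12.3,7.14,0.29],"delta_rot":[-19.24,31.31,61.14],"claw":0},{"xyz":[12.3,7.14,0.29],"delta_rot":[-19.24,31.31,61.14],"claw":0}]'; python3 - <<'E'
from h import *
s=r.get_state();print(s["joints"].round(1))
T=tilt(229.6,35,139.6);g=np.array([.4626,-.0818,.0225]);go(g+.0188*T[:,2],T)
E
```

```text
time_s: 10.55
tcp_pos: [0.4564, -0.089, 0.1277]
eef_rot: [-180.0, -34.9, -130.3]
contact_force: [0.8, -0.0, 0.1]
gripper_width: 0.0877
gripper_force: 0.0
[ 25.3  22.5 -26.2  14.2 -74.2 -73.6]
xyz [-2.268e+00 -1.000e-03  3.321e+00] rot [-0.07  0.07  0.05]
```

```bash
python3 -m crank '[{"xyz":[-1.14,0,1.66],"delta_rot":[0,0,0],"claw":0},{"xyz":[-1.9,0,2.8],"delta_rot":[0,0,0],"claw":0},{"xyz":[-2.27,0,3.32],"delta_rot":[0,0,0],"claw":0},{"xyz":[-2.27,0,3.32],"delta_rot":[0,0,0],"claw":0},{"xyz":[-2.27,0,3.32],"delta_rot":[0,0,0],"claw":0},{"xyz":[-2.27,0,3.32],"delta_rot":[0,0,0],"claw":1},{"xyz":[-2.27,0,3.32],"delta_rot":[0,0,0],"claw":1},{"xyz":[-2.27,0,3.32],"delta_rot":[0,0,0],"claw":1},{"xyz":[-2.27,0,3.32],"delta_rot":[0,0,0],"claw":1},{"xyz":[-2.27,0,3.32],"delta_rot":[0,0,0],"claw":1},{"xyz":[-2.27,0,3.32],"delta_rot":[0,0,0],"claw":1}]' 40
```

```text
time_s: 11.92
tcp_pos: [0.4555, -0.0906, 0.0071]
eef_rot: [-180.0, -35.0, -130.4]
contact_force: [0.7, 2.0, 4.8]
gripper_width: 0.0612
gripper_force: 39.9
```

```bash
python3 -m crank '[{"xyz":[1.1,0,-1.6],"delta_rot":[0,0,0],"claw":1},{"xyz":[2.3,0,-3.3],"delta_rot":[0,0,0],"claw":1},{"xyz":[2.3,0,-3.3],"delta_rot":[0,0,-90],"claw":1},{"xyz":[2.3,0,-3.3],"delta_rot":[0,0,-90],"claw":1},{"xyz":[2.3,0,-3.3],"delta_rot":[0,0,-90],"claw":1},{"xyz":[2.3,0,-3.3],"delta_rot":[0,0,-90],"claw":1},{"xyz":[2.3,0,-3.3],"delta_rot":[0,0,-90],"claw":1},{"xyz":[2.3,0,-3.3],"delta_rot":[0,0,-90],"claw":1},{"xyz":[2.3,0,-3.3],"delta_rot":[0,0,-90],"claw":1},{"xyz":[2.3,0,-3.3],"delta_rot":[0,0,-90],"claw":1},{"xyz":[2.3,0,-3.3],"delta_rot":[0,0,-90],"claw":1},{"xyz":[2.3,0,-3.3],"delta_rot":[0,0,-90],"claw":1},{"xyz":[2.3,0,-3.3],"delta_rot":[0,0,-90],"claw":1},{"xyz":[2.3,0,-3.3],"delta_rot":[0,0,-90],"claw":1}]'; python3 -m crank '[{"xyz":[0,0,0],"delta_rot":[0,0,-90],"claw":1},{"xyz":[0,0,0],"delta_rot":[0,0,-90],"claw":1},{"xyz":[0,0,0],"delta_rot":[0,0,-90],"claw":1},{"xyz":[0,0,0],"delta_rot":[0,0,-90],"claw":1},{"xyz":[0,0,0],"delta_rot":[0,0,-90],"claw":1},{"xyz":[0,0,0],"delta_rot":[0,0,-90],"claw":1},{"xyz":[0,0,0],"delta_rot":[0,0,-90],"claw":1},{"xyz":[0,0,0],"delta_rot":[0,0,-90],"claw":1},{"xyz":[0,0,0],"delta_rot":[0,0,-90],"claw":1},{"xyz":[0,0,0],"delta_rot":[0,0,-90],"claw":1}]'; python3 - <<'E'
from h import *
s=r.get_state();print(s["joints"].round(1))
T=tilt(229.6,55,319.6);g=np.array([.4626,-.0818,.12]);go(g+.0188*T[:,2],T)
E
```

```text
time_s: 13.68
tcp_pos: [0.4554, -0.0904, 0.1275]
eef_rot: [145.0, -0.0, -40.4]
contact_force: [-0.3, -0.9, -2.3]
gripper_width: 0.0618
gripper_force: 39.9
time_s: 14.92
tcp_pos: [0.4555, -0.0904, 0.1276]
eef_rot: [179.9, 35.0, 49.5]
contact_force: [-0.1, -0.0, -1.0]
gripper_width: 0.0618
gripper_force: 39.9
[ 25.2  22.5 -26.3  14.3 -74.2 106.4]
xyz [ 0.235 -0.006  0.581] rot [  0.   -20.04  -0.07]
```

```bash
python3 -m crank '[{"xyz":[0.2,0,0.3],"delta_rot":[0,-20,0],"claw":1},{"xyz":[0.24,0,0.58],"delta_rot":[0,-20,0],"claw":1},{"xyz":[0.24,0,0.58],"delta_rot":[0,-20,0],"claw":1},{"xyz":[0.24,0,0.58],"delta_rot":[0,-20,0],"claw":1}]'; python3 - <<'E'
from h import *
c=optics.capture("side");cv2.imwrite("pics/s4.png",cv2.resize(c["img"][60:260,200:440],None,fx=2.5,fy=2.5))
T=tilt(229.6,55,319.6);g=np.array([.4626,-.0818,.0465]);go(g+.0188*T[:,2],T)
E
```

```text
time_s: 15.42
tcp_pos: [0.4531, -0.0934, 0.1092]
eef_rot: [179.9, 54.9, 49.5]
contact_force: [0.2, -0.7, -1.1]
gripper_width: 0.0618
gripper_force: 39.9
xyz [ 2.013 -0.019  1.439] rot [ 0.04 -0.25 -0.1 ]
```

View pics/s4.png

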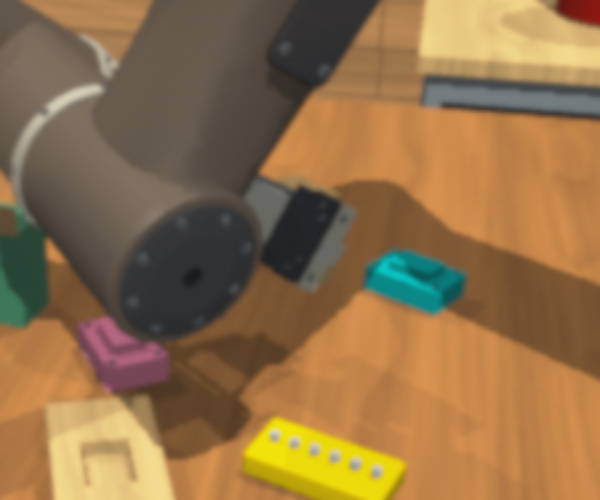

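The view shows the gripper leaning over toward the robot with the pad in it, hidden behind the wrist. The area below is clear, so I'll lower to stand the pad on its end.

```bash
python3 -m crank '[{"xyz":[1,0,0.7],"delta_rot":[0,0,0],"claw":1},{"xyz":[1.8,0,1.26],"delta_rot":[0,0,0],"claw":1},{"xyz":[2.0,0,1.42],"delta_rot":[0,0,0],"claw":1},{"xyz":[2.0,0,1.42],"delta_rot":[0,0,0],"claw":1},{"xyz":[2.0,0,1.42],"delta_rot":[0,0,0],"claw":1}]'
```

```text
time_s: 16.1
tcp_pos: [0.4533, -0.0937, 0.0369]
eef_rot: [179.8, 54.8, 49.5]
contact_force: [-0.1, -0.3, -0.6]
gripper_width: 0.0623
gripper_force: 39.9
```

```bash
python3 -m crank '[{"xyz":[0.03,0,0.02],"delta_rot":[0,0,0],"claw":1},{"xyz":[0.05,0,0.035],"delta_rot":[0,0,0],"claw":1},{"xyz":[0.05,0,0.035],"delta_rot":[0,0,0],"claw":1}]'
```

```text
time_s: 16.48
tcp_pos: [0.4526, -0.0939, 0.0338]
eef_rot: [180.0, 55.0, 49.6]
contact_force: [0.1, 0.7, -0.8]
gripper_width: 0.0616
gripper_force: 39.9
```

```bash
python3 -m crank '[{"xyz":[0.02,0,0.014],"delta_rot":[0,0,0],"claw":1},{"xyz":[0.04,0,0.028],"delta_rot":[0,0,0],"claw":1},{"xyz":[0.04,0,0.028],"delta_rot":[0,0,0],"claw":1}]'
```

```text
time_s: 16.85
tcp_pos: [0.4526, -0.0939, 0.0335]
eef_rot: [179.9, 55.1, 49.6]
contact_force: [-0.5, 3.8, 7.7]
gripper_width: 0.0617
gripper_force: 39.9
```

```bash
python3 -m crank '[{"xyz":[0,0,0],"delta_rot":[0,0,0],"claw":0.7},{"xyz":[0,0,0],"delta_rot":[0,0,0],"claw":0.3},{"xyz":[0,0,0],"delta_rot":[0,0,0],"claw":0},{"xyz":[0,0,0],"delta_rot":[0,0,0],"claw":0},{"xyz":[0,0,-1],"delta_rot":[0,0,0],"claw":0},{"xyz":[0,0,-3],"delta_rot":[0,0,0],"claw":0},{"xyz":[-3,0,-5],"delta_rot":[0,0,0],"claw":0},{"xyz":[-3,0,-5],"delta_rot":[0,0,0],"claw":0},{"xyz":[-3,0,-5],"delta_rot":[0,0,0],"claw":0}]'; python3 - <<'E'
from h import *
a=[]
for n in("side","top"):
    c=optics.capture(n);i=c["img"];a.append(cv2.resize(i[100:260,250:410] if n=="side" else i[150:310,220:380],(400,400)))
cv2.imwrite("pics/s5.png",np.hstack(a))
E
```

```text
time_s: 17.98
tcp_pos: [0.5, -0.0392, 0.1949]
eef_rot: [179.7, 54.6, 49.4]
contact_force: [0.3, 0.3, -0.5]
gripper_width: 0.0876
gripper_force: 0.0
```

View pics/s5.png

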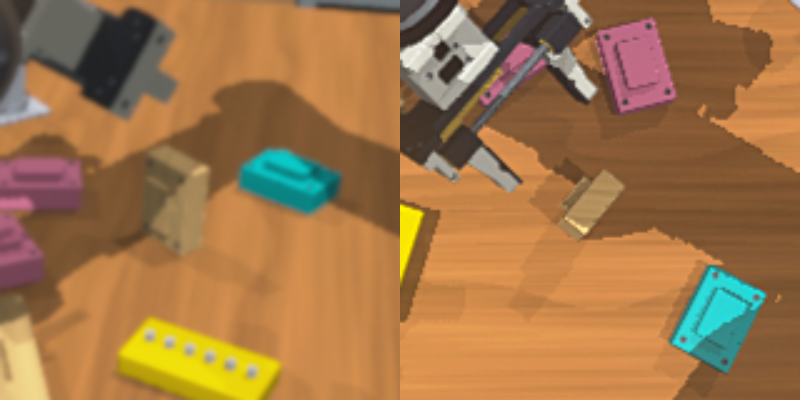

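Pad A stands on end with its tenon facing away from the robot. In the right-hand crop its top face is at (592,205), which is image pixel (297,232). Next I'll push it over from the plain side with shut fingers.

```bash
python3 - <<'E'
from h import *
c=optics.capture("top");p=ray(c,[(296.8,232)],.09)[0];print(p)
e=np.array([np.cos(np.radians(49.6)),np.sin(np.radians(49.6))])
q=p-.065*e;print(q);T=down(319.6);go([*q,.18],T);print(ik(np.r_[q,.07],T,[13,20,-20,0,-50,100]))
print(r.get_state()["joints"].round(0))
E
```

```text
[ 0.45245781 -0.08594811]
[ 0.41033001 -0.1354481 ]
xyz [-2.164 -0.164  3.765] rot [-2.000e-02  5.499e+01  0.000e+00]
(array([  8.1,   7.6, -40.7,   0. , -41.7, 131.5]), np.float64(0.0))
[ 30.  34. -11.  16. -98. 104.]
```

```bash
python3 -m crank '[{"xyz":[-2.16,-0.16,3.77],"delta_rot":[0,55,0],"claw":1},{"xyz":[-2.16,-0.16,3.77],"delta_rot":[0,55,0],"claw":1},{"xyz":[-2.16,-0.16,3.77],"delta_rot":[0,55,0],"claw":1},{"xyz":[-2.16,-0.16,3.77],"delta_rot":[0,55,0],"claw":1},{"xyz":[-2.16,-0.16,3.77],"delta_rot":[0,55,0],"claw":1},{"xyz":[-2.16,-0.16,3.77],"delta_rot":[0,55,0],"claw":1},{"xyz":[-2.16,-0.16,3.77],"delta_rot":[0,55,0],"claw":1},{"xyz":[-2.16,-0.16,3.77],"delta_rot":[0,55,0],"claw":1}]' 30; python3 - <<'E'
from h import *
T=down(319.6);e=np.array([np.cos(np.radians(49.6)),np.sin(np.radians(49.6))]);p=np.array([.4525,-.086])
go([*(p-.065*e),.07],T);go([*(p+.012*e),.07],T)
E
```

```text
time_s: 19.12
tcp_pos: [0.4109, -0.1352, 0.1793]
eef_rot: [-179.9, 0.1, 49.7]
contact_force: [0.2, 0.9, 0.7]
gripper_width: 0.0132
gripper_force: 0.0
xyz [-9.000e-03 -2.000e-03  3.644e+00] rot [-0.07  0.13  0.06]
xyz [2.557e+00 1.000e-03 3.639e+00] rot [-0.07  0.13  0.06]
```

```bash
python3 -m crank '[{"xyz":[0,0,2],"delta_rot":[0,0,0],"claw":1},{"xyz":[0,0,3.64],"delta_rot":[0,0,0],"claw":1},{"xyz":[0,0,3.64],"delta_rot":[0,0,0],"claw":1},{"xyz":[0.8,0,3.64],"delta_rot":[0,0,0],"claw":1},{"xyz":[1.1,0,3.64],"delta_rot":[0,0,0],"claw":1},{"xyz":[1.3,0,3.64],"delta_rot":[0,0,0],"claw":1},{"xyz":[1.5,0,3.64],"delta_rot":[0,0,0],"claw":1},{"xyz":[1.7,0,3.64],"delta_rot":[0,0,0],"claw":1},{"xyz":[1.9,0,3.64],"delta_rot":[0,0,0],"claw":1},{"xyz":[2.1,0,3.64],"delta_rot":[0,0,0],"claw":1},{"xyz":[2.3,0,3.64],"delta_rot":[0,0,0],"claw":1},{"xyz":[2.5,0,3.64],"delta_rot":[0,0,0],"claw":1},{"xyz":[2.5,0,3.64],"delta_rot":[0,0,0],"claw":1},{"xyz":[2.5,0,3.64],"delta_rot":[0,0,0],"claw":1},{"xyz":[0,0,0],"delta_rot":[0,0,0],"claw":1},{"xyz":[-2,0,0],"delta_rot":[0,0,0],"claw":0},{"xyz":[-2,-5,-2],"delta_rot":[0,0,0],"claw":0},{"xyz":[-2,-5,-2],"delta_rot":[0,0,0],"claw":0},{"xyz":[-2,-5,-2],"delta_rot":[0,0,0],"claw":0}]'; python3 - <<'E'
from h import *
a=[]
for n in("side","top"):
    c=optics.capture(n);i=c["img"];a.append(cv2.resize(i[100:260,250:410] if n=="side" else i[150:310,220:380],(400,400)))
cv2.imwrite("pics/s6.png",np.hstack(a))
c=optics.capture("top");m=pale(c);m[:,:235]=0
n,l,s,ce=cv2.connectedComponentsWithStats(m)
for i in range(1,n):
    if s[i,4]>200 and ce[i][1]>120: print(s[i],ce[i])
E
```

```text
time_s: 21.5
tcp_pos: [0.2559, -0.0846, 0.2409]
eef_rot: [180.0, -0.1, 49.4]
contact_force: [1.4, 2.2, 1.8]
gripper_width: 0.0347
gripper_force: 0.0
[256 197  43  41 876] [276.49771689 216.88812785]
```

View pics/s6.png

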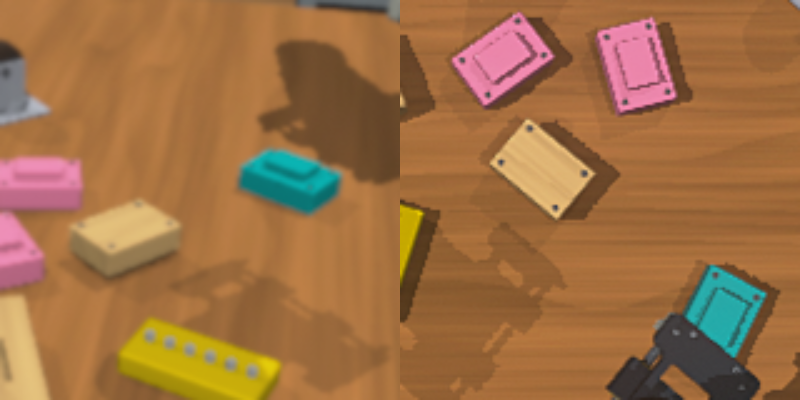

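Pad A now lies tenon down. Its plain-face corners in the right-hand crop are (529,119), (596,172), (557,219) and (489,162).

```bash
python3 - <<'E'
from h import *
c=optics.capture("top")
w=ray(c,(np.array([(529,119),(596,172),(557,219),(489,162)])-[400,0])*.4+[220,150]-.3,.038)
e=w-np.roll(w,-1,0);p=w.mean(0);az=np.degrees(np.arctan2(e[:,1],e[:,0]));print(p,np.linalg.norm(e,axis=1),az)
print(ray(c,[(276.5,216.9)],.038))
L=np.mean([az[0],az[2]+180]);print(L,r.get_state()["joints"].round(0))
for y in(L+90,L-90): go([*p,.10],down(y)); print(ik(np.r_[p,.02],down(y),[20,20,-20,0,-50,0]),ik(np.array([.5698,.1947,.05]),down(202.8 if y>90 else 22.8),[30,20,-20,0,-50,0]))
E
```

```text
[ 0.49673615 -0.04114548] [0.08705469 0.06242456 0.08970324 0.06053373] [  50.89465963  -40.28353111 -130.38546662  137.19148649]
[[ 0.4965129  -0.04045357]]
50.25459650352365 [ 27. -25. -41.  -0. -74. 113.]
xyz [6.19  5.164 4.754] rot [ -0.56  -0.22 179.53]
(array([ 17.9,  17.9, -35.5,   0. , -36.6, -57.6]), np.float64(0.0)) (array([ 37.4,  23.4, -20.6,  -0. , -46. , -14.6]), np.float64(0.0))
xyz [6.19  5.164 4.754] rot [ 0.14 -0.36 -0.47]
(array([ 17.9,  17.9, -35.5,   0. , -36.6, 122.4]), np.float64(0.0)) (array([ 37.4,  23.4, -20.6,  -0. , -46. , 165.4]), np.float64(0.0))
```

```bash
python3 -m crank '[{"xyz":[6.17,5.16,4.7],"delta_rot":[0,0,0],"claw":0},{"xyz":[6.17,5.16,4.7],"delta_rot":[0,0,0],"claw":0},{"xyz":[6.17,5.16,4.7],"delta_rot":[0,0,0],"claw":0},{"xyz":[6.17,5.16,4.7],"delta_rot":[0,0,0],"claw":0},{"xyz":[6.17,5.16,4.7],"delta_rot":[0,0,0],"claw":0},{"xyz":[6.17,5.16,4.7],"delta_rot":[0,0,0],"claw":0},{"xyz":[6.17,5.16,4.7],"delta_rot":[0,0,0],"claw":0},{"xyz":[6.17,5.16,4.7],"delta_rot":[0,0,0],"claw":0}]'; python3 - <<'E'
from h import *
go([.4967,-.0409,.0165],down(319.7))
E
```

```text
time_s: 22.7
tcp_pos: [0.4952, -0.0438, 0.0994]
eef_rot: [180.0, -0.0, 49.6]
contact_force: [0.2, -0.4, 0.3]
gripper_width: 0.0875
gripper_force: 0.0
xyz [ 0.103 -0.024  2.763] rot [ 0.01 -0.03 -0.12]
```

```bash
python3 -m crank '[{"xyz":[0.1,-0.02,1.4],"delta_rot":[0,0,0],"claw":0},{"xyz":[0.1,-0.02,2.5],"delta_rot":[0,0,0],"claw":0},{"xyz":[0.1,-0.02,2.76],"delta_rot":[0,0,0],"claw":0},{"xyz":[0.1,-0.02,2.76],"delta_rot":[0,0,0],"claw":0},{"xyz":[0.1,-0.02,2.76],"delta_rot":[0,0,0],"claw":1},{"xyz":[0.1,-0.02,2.76],"delta_rot":[0,0,0],"claw":1},{"xyz":[0.1,-0.02,2.76],"delta_rot":[0,0,0],"claw":1},{"xyz":[0.1,-0.02,2.76],"delta_rot":[0,0,0],"claw":1},{"xyz":[0.1,-0.02,2.76],"delta_rot":[0,0,0],"claw":1},{"xyz":[0.1,-0.02,2.76],"delta_rot":[0,0,0],"claw":1}]' 30;  python3 -m crank '[{"xyz":[0,0,-1.6],"delta_rot":[0,0,0],"claw":1},{"xyz":[0,0,-3.6],"delta_rot":[0,0,0],"claw":1},{"xyz":[0,0,-3.6],"delta_rot":[0,0,0],"claw":1},{"xyz":[0,0,-3.6],"delta_rot":[0,0,0],"claw":1}]';python3 - <<'E'
from h import *
s=r.get_state();print(s["joints"].round(1),s["tcp_pos"])
go([.5698,.1947,.12],down(22.75))
E
```

```text
time_s: 23.95
tcp_pos: [0.4976, -0.0404, 0.0171]
eef_rot: [180.0, -0.1, 49.6]
contact_force: [-1.3, 0.8, 7.8]
gripper_width: 0.0618
gripper_force: 30.0
time_s: 24.45
tcp_pos: [0.4966, -0.0405, 0.1243]
eef_rot: [-180.0, -0.1, 49.6]
contact_force: [-0.7, 0.3, -1.6]
gripper_width: 0.0617
gripper_force: 30.0
[ 17.9   9.4 -29.3  -0.  -51.3 121.7] [ 0.49658162 -0.04052526  0.12434027]
xyz [ 7.552 -3.225  0.153] rot [ 3.000e-02 -6.000e-02 -6.316e+01]
```

```bash
python3 -m crank '[{"xyz":[7.56,-3.22,0.1],"delta_rot":[0,0,-63.1],"claw":1},{"xyz":[7.56,-3.22,0.1],"delta_rot":[0,0,-63.1],"claw":1},{"xyz":[7.56,-3.22,0.1],"delta_rot":[0,0,-63.1],"claw":1},{"xyz":[7.56,-3.22,0.1],"delta_rot":[0,0,-63.1],"claw":1},{"xyz":[7.56,-3.22,0.1],"delta_rot":[0,0,-63.1],"claw":1},{"xyz":[7.56,-3.22,0.1],"delta_rot":[0,0,-63.1],"claw":1},{"xyz":[7.56,-3.22,0.1],"delta_rot":[0,0,-63.1],"claw":1},{"xyz":[7.56,-3.22,0.1],"delta_rot":[0,0,-63.1],"claw":1},{"xyz":[7.56,-3.22,0.1],"delta_rot":[0,0,-63.1],"claw":1},{"xyz":[7.56,-3.22,0.1],"delta_rot":[0,0,-63.1],"claw":1}]'; python3 - <<'E'
from h import *
go([.5696,.1952,.062],down(22.75))
E
```

```text
time_s: 25.7
tcp_pos: [0.5705, 0.1946, 0.1217]
eef_rot: [180.0, -0.0, 112.6]
contact_force: [-0.2, 0.7, -1.2]
gripper_width: 0.0619
gripper_force: 30.0
xyz [ 0.031 -0.022  1.989] rot [ 0.04 -0.01 -0.12]
```

```bash
python3 -m crank '[{"xyz":[0.03,-0.02,1],"delta_rot":[0,0,0],"claw":1},{"xyz":[0.03,-0.02,1.9],"delta_rot":[0,0,0],"claw":1},{"xyz":[0.03,-0.02,2.15],"delta_rot":[0,0,0],"claw":1},{"xyz":[0.03,-0.02,2.3],"delta_rot":[0,0,0],"claw":1},{"xyz":[0.03,-0.02,2.4],"delta_rot":[0,0,0],"claw":1},{"xyz":[0.03,-0.02,2.5],"delta_rot":[0,0,0],"claw":1},{"xyz":[0.03,-0.02,2.5],"delta_rot":[0,0,0],"claw":1}]'
```

```text
time_s: 26.58
tcp_pos: [0.5698, 0.1955, 0.0469]
eef_rot: [179.9, -0.0, 112.7]
contact_force: [-0.4, 0.4, -1.6]
gripper_width: 0.0619
gripper_force: 30.0
```

Pad A's tenon is in the mortise with no contact force. I'll press it down a little, release and retreat.

```bash
python3 -m crank '[{"xyz":[0,0,0.05],"delta_rot":[0,0,0],"claw":1},{"xyz":[0,0,0.07],"delta_rot":[0,0,0],"claw":1},{"xyz":[0,0,0.07],"delta_rot":[0,0,0],"claw":1},{"xyz":[0,0,0.05],"delta_rot":[0,0,0],"claw":0},{"xyz":[0,0,0.05],"delta_rot":[0,0,0],"claw":0},{"xyz":[0,0,0.05],"delta_rot":[0,0,0],"claw":0},{"xyz":[0,0,-1],"delta_rot":[0,0,0],"claw":0},{"xyz":[0,0,-3],"delta_rot":[0,0,0],"claw":0},{"xyz":[-8,5,-4],"delta_rot":[0,0,0],"claw":0},{"xyz":[-11,5,-4],"delta_rot":[0,0,0],"claw":0},{"xyz":[-11,5,-4],"delta_rot":[0,0,0],"claw":0},{"xyz":[-11,5,-4],"delta_rot":[0,0,0],"claw":0},{"xyz":[-11,5,-4],"delta_rot":[0,0,0],"claw":0},{"xyz":[-11,5,-4],"delta_rot":[0,0,0],"claw":0}]'; python3 - <<'E'
from h import *
a=[]
for n in("side","top"):
    i=optics.capture(n)["img"];a.append(cv2.resize(i[200:360,190:350] if n=="side" else i[130:260,80:240][:, :],(400,400 if n=="side" else 325)))
a[1]=np.vstack([a[1],np.zeros((75,400,3),np.uint8)])
cv2.imwrite("pics/s7.png",np.hstack(a))
E
```

```text
time_s: 28.32
tcp_pos: [0.7655, 0.0554, 0.1507]
eef_rot: [179.0, 5.3, 107.5]
contact_force: [-1.1, 0.3, 0.7]
gripper_width: 0.0878
gripper_force: 0.0
```

View pics/s7.png

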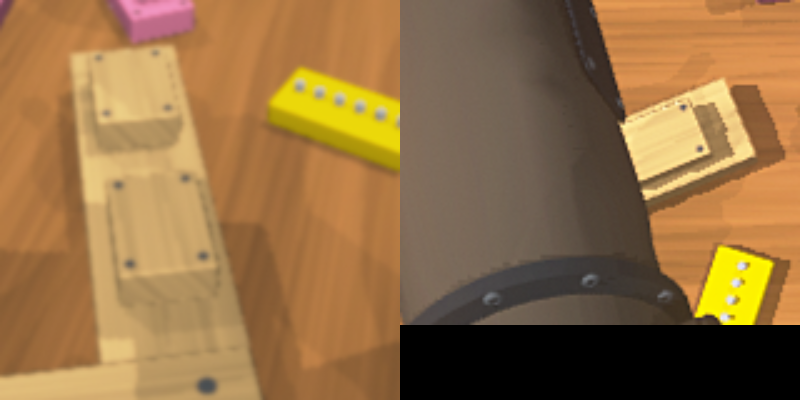

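Both pads sit in the mortises and look flush. I'll check with numbers, in the side crop: pad B's lower end edge runs (120,304)–(218,294), pad A's (98,147)–(180,140).

```bash
python3 - <<'E'
from h import *
c=optics.capture("side");a=np.radians(112.8);u=np.array([np.cos(a),np.sin(a)])
for nm,b,t,hole in(("B",[(120,304),(218,294)],[(118,273),(217,263)],(.5113,.333)),("A",[(98,147),(180,140)],[(94,122),(181,116)],(.5698,.1947))):
    for l,z in((b,.038),(t,.066)):
        w=ray(c,np.array(l)/2.5+[190,200]-.3,z);d=w.mean(0)-.045*u-hole
        print(nm,z,"len",np.linalg.norm(w[0]-w[1]).round(4),"off along",(d@u).round(4),"across",(d@[-u[1],u[0]]).round(4))
E
```

```text
B 0.038 len 0.0623 off along -0.0028 across 0.0016
B 0.066 len 0.0615 off along -0.0023 across 0.0007
A 0.038 len 0.0623 off along -0.005 across 0.0005
A 0.066 len 0.0643 off along 0.0005 across -0.0007
```

The numbers match both pads lying flush, with top and bottom edges at the right heights, so I'm handing in.

```bash
python3 -c "
from plant import job
print(job.close_job())"
```

```text
the job is handed in; nothing more can be done
None
```

I handed the job in at about 28 s: both pads are tenon down in the mortises (pad A, turned over first, in hole0; pad B in hole1), look flush and measure to within about 5 mm of centre by eye-picked edges; nothing else looked moved, and the hand-in gave no verdict.

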